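# Seal the packed noodle tub

## Robot

A 6-joint arm with a two-finger parallel gripper is mounted at the origin on the work surface. World frame = base frame: x ahead of the robot, y to its left, z up, the work surface at z = 0. Lengths are in m, angles in rad, forces in N, time in s.
With the tool pointing down it reaches from about 0.35 to 0.975 m from the base axis. Payload 7.1 kg.
Tool frame: the origin (TCP) lies midway between the tips of the shut fingers; the grasp point (between the pads) lies 19 mm behind it; z points along the fingers, y is the line along which they close (so a half turn about z gives the same grasp; the last joint's range is limited). The gripper opens to 88 mm and grips with 3 to 60 N. Pads are 20 mm wide; open, the fingers measure 115 mm over their backs; the gripper's body (75 mm by 178 mm) begins 61 mm behind the grasp point.
Start: joints at [1.146, 0.423, 1.63, -0, 1.089, -0.019], TCP at [0.247, 0.574, 0.223] pointing down, gripper open.
Joint ranges: [-3, 3], [-0.9, 2.11], [0.09, 2.58], [-1.31, 4.45], [0.11, 2.69], [-2.54, 2.54]. Speed limits (rad/s): [2.39, 2.39, 3.01, 3.14, 3.14, 3.14].

## Interface

Orientations are given as a unit quaternion [w, x, y, z].
In Python, from station import move_pose, movel, movej, command_gripper, wait, inverse_kinematics, read_camera, camera_info, MotionError, job_done, get_time, get_joint_pos, get_qvel, get_effort, get_tcp_pos, get_ee_rot, get_ft_force, get_ft_torque, get_grip_width, get_finger_force gives the robot as it stands. Calls block until the motion is done:
- move_pose(position, orientation): joint-space move of the TCP to a pose.
- movel(position, frame=None, v=0.15, until_force=None): straight line of the TCP; frame=None keeps the orientation; v is the mean speed in m/s. With until_force (N) it stops when the force on the tool has changed by that much, and returns True; else False.
- movej(angles): joint-space move.
- command_gripper(opening): opening from 0.0 (shut) to 1.0 (fully open); the grip force is fixed at half the most; returns when the fingers have stopped.
- wait(seconds).
- inverse_kinematics(position, orientation): joint angles nearest the present ones, or None.
- read_camera(name): name is "side" or "top" or "wrist"; returns the picture (400x640x3 uint8, red, green, blue); there is no depth.
- camera_info(name): a dict with "intrinsics" (3x3 intrinsics, pixels), "T" (4x4, takes a point from camera to world coordinates); the wrist camera has in their place "tool_from_camera" (4x4, takes a point from camera to tool coordinates, whose origin is the TCP and whose axes are the flange's). Camera axes: x right, y up, looking along -z (the intrinsics and any distortion apply to the point x, -y, -z); pixel columns grow to the right and rows downward; lengths in m; the calibration is good to about 2 mm. A picture is of the moment at which its call begins: read the wrist's pose just before it. camera_info takes no time and is no camera call.
A pose or a line that the arm cannot do raises MotionError and nothing moves.
- job_done(): hands the job in; it is judged then, once.
Readings, each from a call of its own:
- get_time(): time.
- get_joint_pos(): joint angles.
- get_qvel(): joint speeds.
- get_effort(): joint torques, N m.
- get_tcp_pos(): TCP position.
- get_ee_rot(): TCP orientation.
- get_ft_force(): force on the tool from outside, world axes, zero at the start.
- get_ft_torque(): the same for the moment, N m.
- get_grip_width(): opening from 0.0 (shut) to 1.0 (fully open).
- get_finger_force(): force on a finger pad.
Only numpy, scipy, OpenCV 4.12 (cv2) and the standard library are available. Lean on these libraries where they do the work, as an engineer would, in place of code of your own. Each camera call takes 0.05 s, during which the arm holds its last target. There are 200 camera calls.

## Task

The red-lidded tub of noodles on the shop's packing counter is packed, but its lid is only laid on: press its rim down at each of the four corners until the seal is fully home all round. Leave the tub standing where it is, and do not press on or shift the empty blue-lidded tub.

Things in the scene. Friction and masses are not known exactly. Their poses are not given: they have to be found in the camera images.
- red_tub: Clear loose tub of noodles, about 1.2 kg, red lid 180 (x) by 140 mm (y). Origin: centre of underside, on the counter (z=0); z up. Its 32 mm wide rim gives at four L-shaped corner pieces meeting mid-side, each with a white 18 mm dot to press at x=+-74, y=+-54 mm. Rim top: 100 mm up when raised, 90 when seated. The rigid lid middle, sunk to 84 mm, seats nothing.
- blue_tub: Bystander: the same tub and lid, same sizes and origin, but empty (about 0.6 kg) and with a blue lid whose corners also stand proud. It is still to be filled and must be left alone. It stands beside the red one, on either side.
- red_tub_pp (a joint): How far the corner of the red lid at the tub's +x +y is pressed down, in m: 0 fully raised (top 100 mm above the counter), 0.010 fully seated (top at 90 mm, hard stop). Starts at 0 to 0.004. It needs about 7 to 9 N to slide down against its gasket and stays where it is left; the corners move independently.
- red_tub_pm (a joint): How far the corner of the red lid at the tub's +x -y is pressed down, in m: 0 fully raised (top 100 mm above the counter), 0.010 fully seated (top at 90 mm, hard stop). Starts at 0 to 0.004. It needs about 7 to 9 N to slide down against its gasket and stays where it is left; the corners move independently.
- red_tub_mp (a joint): How far the corner of the red lid at the tub's -x +y is pressed down, in m: 0 fully raised (top 100 mm above the counter), 0.010 fully seated (top at 90 mm, hard stop). Starts at 0 to 0.004. It needs about 7 to 9 N to slide down against its gasket and stays where it is left; the corners move independently.
- red_tub_mm (a joint): How far the corner of the red lid at the tub's -x -y is pressed down, in m: 0 fully raised (top 100 mm above the counter), 0.010 fully seated (top at 90 mm, hard stop). Starts at 0 to 0.004. It needs about 7 to 9 N to slide down against its gasket and stays where it is left; the corners move independently.
There are look-alikes about, which are no part of the job. What is shaped like the red_tub but green or pink is not meant.

How it is judged:
At the end, for the whole second after the job is handed in: All four corners of the red lid are pressed at least 8 of their 10 mm; the red tub is at rest, upright within 5 degrees and within 40 mm of where it stood; the blue tub is within 20 mm of where it stood (value of joint each of red_tub_pp, red_tub_pm, red_tub_mp, red_tub_mm above 0.008 m and linear speed of red_tub below 0.02 m/s and angle between red_tub's own z axis and vertical below 0.09 rad and distance of red_tub from where it was at the start of the episode below 0.04 m and distance of blue_tub from where it was at the start of the episode below 0.02 m); the robot touches nothing.
It fails at once if the blue-lidded tub is pressed or pushed (over 4 N) (contact force between the arm and blue_tub above 4 N).
It fails at once if the blue-lidded tub is pressed or pushed by the fingers (over 4 N) (contact force between the fingers and blue_tub above 4 N).
It also fails if it takes over 38 s, if anything falls off the work surface, if the arm or the gripper's body presses on something with over 40 N, if the wrist force passes 120 N, or if a joint passes its speed limit or range.

## Working session

There is one attempt and no reset: what is moved stays moved. The work goes in short steps, each a Python script; the robot and the scene stay as the last script left them, time stands still between calls to the robot, and variables do not carry over. Pictures are saved under pics/ and viewed, at most 10 in all, crops included, and the job is handed in when it is done.

```bash
mkdir -p pics; python3 - <<'E'
from station import *
import cv2,numpy as np
for n in("top","side"):
    cv2.imwrite(f"pics/{n}0.png",read_camera(n)[:,:,::-1])
    i=camera_info(n);print(n,{k:np.round(v,4).tolist() if not isinstance(v,str) else v for k,v in i.items()})
print(camera_info("wrist"),get_time(),get_ee_rot(),get_tcp_pos())
E
```

```text
top {'intrinsics': [[384.0819, 0.0, 323.1704], [0.0, 384.0819, 192.1999], [0.0, 0.0, 1.0]], 'T': [[-0.0233, 0.9962, -0.0836, 0.4371], [-0.9997, -0.023, 0.0043, -0.0877], [0.0024, 0.0836, 0.9965, 0.9983], [0.0, 0.0, 0.0, 1.0]]}
side {'intrinsics': [[441.2965, 0.0, 319.2692], [0.0, 441.2965, 198.5054], [0.0, 0.0, 1.0]], 'T': [[0.9517, 0.1588, -0.2628, 0.1831], [-0.307, 0.5114, -0.8027, -1.0903], [0.007, 0.8446, 0.5354, 0.756], [0.0, 0.0, 0.0, 1.0]]}
{'intrinsics': array([[280.56421414,   0.        , 326.78843886],
       [  0.        , 280.56421414, 200.84741432],
       [  0.        ,   0.        ,   1.        ]]), 'tool_from_camera': array([[ 5.21372209e-04,  9.56315430e-01,  2.92336324e-01,
         8.15076840e-02],
       [ 9.99999050e-01, -1.25579008e-04, -1.37266066e-03,
         7.49707894e-04],
       [-1.27598526e-03,  2.92336762e-01, -9.56314587e-01,
        -1.61038312e-01],
       [ 0.00000000e+00,  0.00000000e+00,  0.00000000e+00,
         1.00000000e+00]])} 0.1 [-1.54650952e-04  2.01518993e-01  9.79484346e-01 -6.97599196e-04] [0.24650752 0.57378515 0.22196678]
```

View pics/top0.png

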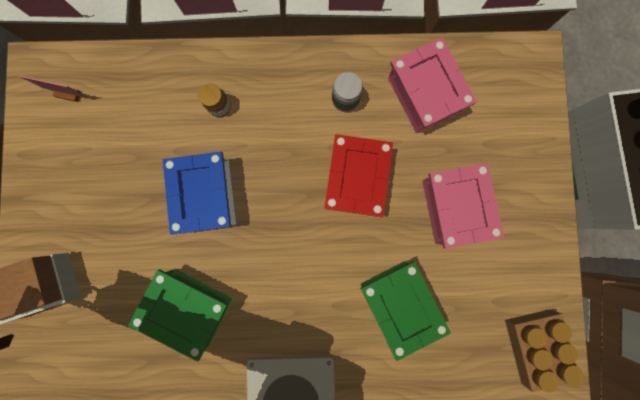

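View pics/side0.png

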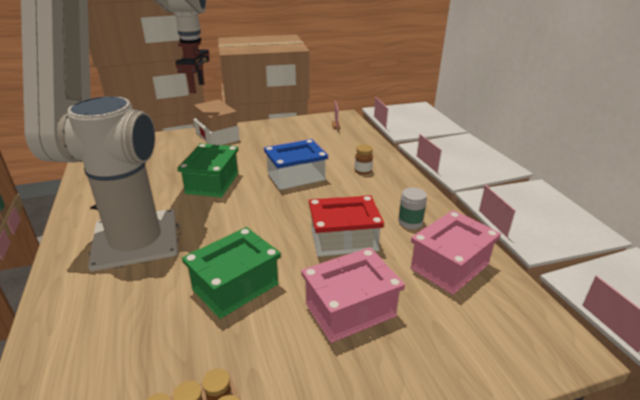

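The top view shows one red lid at (360,175), with its dots near (340,141), (386,148), (332,203) and (378,210). The things it could be mistaken for are blue (197,193), pink (432,85) and (465,205), and green (180,313) and (405,310). I choose red, which is clear-sided in the side view at (345,215).

```bash
cat >h.py <<'E'
from station import *
import cv2,numpy as np
L=np.array([[74,54],[74,-54],[-74,54],[-74,-54]])/1000.
def w2p(K,T,P):
    c=np.linalg.inv(T)@np.append(P,1);return K[:2,:2]@(c[:2]*[1,-1]/-c[2])+K[:2,2]
def p2w(K,T,p,z):
    d=T[:3,:3]@np.array([(p[0]-K[0,2])/K[0,0],-(p[1]-K[1,2])/K[1,1],-1]);o=T[:3,3]
    return o+d*(z-o[2])/d[2]
def dot(im,p,r):
    x,y=np.round(p).astype(int);x0,y0=max(x-r,0),max(y-r,0)
    g=im[y0:y+r+1,x0:x+r+1].astype(float)
    w=np.clip(g[...,1:].min(2)-90,0,None);yy,xx=np.mgrid[:w.shape[0],:w.shape[1]]
    return np.array([(w*xx).sum(),(w*yy).sum()])/w.sum()+[x0,y0]
def fit(P):
    P=P[:,:2];c=P.mean(0);x=P[0]+P[1]-P[2]-P[3]+0;y=P[0]+P[2]-P[1]-P[3]
    a=np.angle((x[0]+1j*x[1])+(y[0]+1j*y[1])*-1j)
    R=np.array([[np.cos(a),-np.sin(a)],[np.sin(a),np.cos(a)]])
    return c,a,L@R.T+c
E
python3 - <<'E'
from h import *
im=read_camera("top");i=camera_info("top")
px=[(340,141),(386,148),(332,203),(378,210)]
P=np.array([p2w(i["intrinsics"],i["T"],dot(im,p,6),.098) for p in px])
c,a,Q=fit(P);print(P.round(4),c,a,np.abs(Q-P[:,:2]).max())
print("sides",np.linalg.norm(P[0]-P[2]),np.linalg.norm(P[0]-P[1]))
np.save("q.npy",np.append(c,a))
cv2.imwrite("pics/crop.png",cv2.resize(im[110:240,290:430,::-1],None,fx=4,fy=4))
E
```

```text
[[ 0.634  -0.1354  0.098 ]
 [ 0.6163 -0.2421  0.098 ]
 [ 0.4885 -0.1106  0.098 ]
 [ 0.4706 -0.2171  0.098 ]] [ 0.55234396 -0.17629639] -0.16786356263805008 0.0003387525898126409
sides 0.14752770561262346 0.10816452297949353
```

View pics/crop.png

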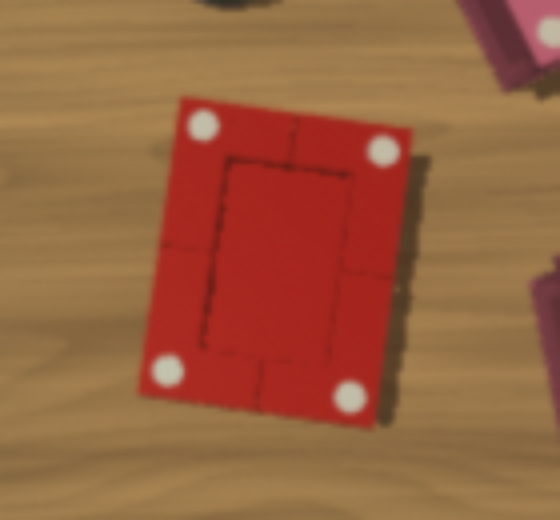

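The crop confirms the red lid, with four white dots whose spacing matches 148 x 108 mm and a rectangle-fit error of 0.3 mm. Next I press the first corner as a test.

```bash
cat >>h.py <<'E'
from scipy.spatial.transform import Rotation as Ro
def quat(yaw):
    q=(Ro.from_euler('z',yaw)*Ro.from_quat([1,0,0,0])).as_quat();return [q[3],*q[:3]]
def press(p,q,f=20):
    movel([*p,.125],v=.15)
    hit=movel([*p,.085],v=.025,until_force=f)
    z=get_tcp_pos();F=get_ft_force();movel([*p,.125],v=.12)
    print(hit,np.round(z,4),np.round(F,1),round(get_time(),2))
E
python3 - <<'E'
from h import *
cx,cy,a=np.load("q.npy");_=0
R=np.array([[np.cos(a),-np.sin(a)],[np.sin(a),np.cos(a)]]);Q=L@R.T+[cx,cy]
best=None
for k in range(4):
    q=quat(a+k*np.pi/2);j=[inverse_kinematics([*p,.1],q) for p in Q]
    if all(x is not None for x in j):
        m=max(abs(x[5]) for x in j);print(k,m)
        if best is None or m<best[0]:best=(m,q)
q=best[1];np.save("quat.npy",q)
command_gripper(0.);move_pose([*Q[0],.2],q);print(get_time(),get_tcp_pos())
press(Q[0],q)
cv2.imwrite("pics/w1.png",read_camera("wrist")[:,:,::-1])
E
```

```text
0 1.5099845828196434
1 0.2876621996783508
2 1.8584585264732472
4.3417 [ 0.63448262 -0.13454334  0.20001898]
True [ 0.6342 -0.1354  0.0901] [-2.   0.5  8.1] 6.77
```

View pics/w1.png

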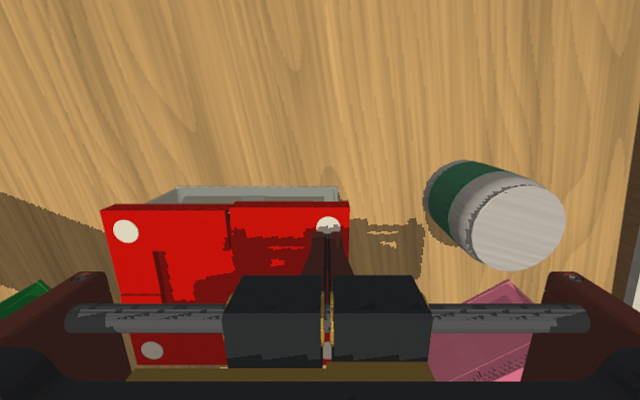

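The wrist view shows the fingertip at the pressed dot, (328,224), and a step at the seam, (230,213). The contact stopped at z = 90.1 mm, so this corner is seated. I press the other three the same way.

```bash
python3 - <<'E'
from h import *
cx,cy,a=np.load("q.npy");q=np.load("quat.npy")
R=np.array([[np.cos(a),-np.sin(a)],[np.sin(a),np.cos(a)]]);Q=L@R.T+[cx,cy]
for k in(1,3,2): press(Q[k],q)
movel([*get_tcp_pos()[:2],.2])
p=get_tcp_pos();move_pose([.42,.12,.25],q)
im=read_camera("top");i=camera_info("top")
P=np.array([p2w(i["intrinsics"],i["T"],dot(im,w2p(i["intrinsics"],i["T"],[*x,.09]),6),.09) for x in Q])
c,an,F=fit(P);print(c-[cx,cy],an-a,np.abs(F-P[:,:2]).max(),get_time())
cv2.imwrite("pics/top1.png",im[:,:,::-1]);cv2.imwrite("pics/side1.png",cv2.resize(read_camera("side")[170:270,280:410,::-1],None,fx=5,fy=5))
E
```

```text
True [ 0.6162 -0.2419  0.0901] [-2.2 -0.1  7.6] 9.46
True [ 0.4704 -0.2172  0.0899] [-3.4  1.2 12.3] 12.35
True [ 0.4884 -0.1106  0.0898] [-3.   0.5 13.7] 14.97
[1.21256406e-05 3.09003780e-05] 0.000550540438696151 8.396177795028104e-05 16.6417
```

View pics/side1.png

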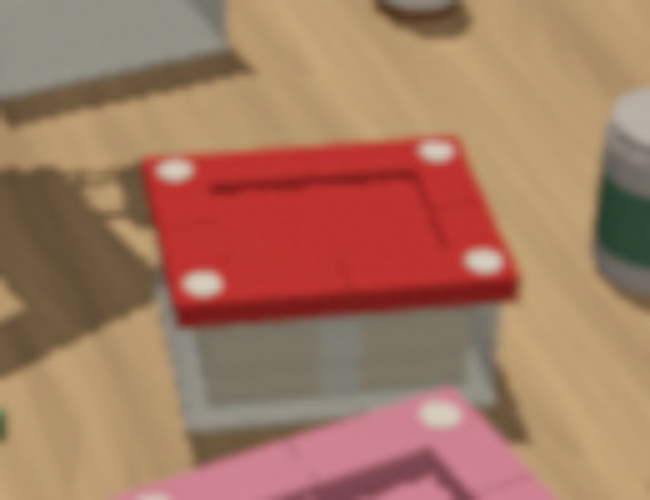

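The side crop shows the red rim level with no steps at the seams, and its dots at (175,170), (436,152), (484,262) and (203,284). All four presses stopped at 90 mm and the tub has not moved.

```bash
python3 -c "
from station import *
print(job_done())"
```

```text
the job is handed in; nothing more can be done
None
```

I pressed all four corners of the red lid to about 90 mm (fully seated), left the red tub in place, never went near the blue one, and handed the job in at about 17 s.

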